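# Complete the round spice tin

### The arm

A 6-joint arm with a two-finger parallel gripper is mounted at the origin on a cart in front of the work surface, level with it; the furniture and walls round the work are solid. World frame = base frame: x ahead of the robot, y to its left, z up, the work surface at z = 0. Lengths are in m, angles in rad, forces in N, time in s.
With the tool pointing down it reaches from about 0.275 to 0.725 m from the base axis. Payload 15.9 kg.
Tool frame: the origin (TCP) lies midway between the tips of the shut fingers; the grasp point (between the pads) lies 19 mm behind it; z points along the fingers, y is the line along which they close (so a half turn about z gives the same grasp; the last joint's range is limited). The gripper opens to 85 mm and grips with 20 to 120 N. Pads are 22 mm wide; open, the fingers measure 114 mm over their backs; the gripper's body (76 mm by 85 mm) begins 54 mm behind the grasp point. The pads swing forward as they close: fully open they stand 13 mm farther back than shut.
Start: joints at [-1.139, 0.213, -0.034, 1.323, 0, 1.571], TCP at [0.209, -0.454, 0.231] pointing down, gripper open.
Joint ranges: [-2.98, 2.98], [-0.74, 1.72], [-1.14, 1.35], [-2.1, 2.04], [-1.57, 1.44], [-3.14, 3.14]. Speed limits (rad/s): [1.89, 1.89, 2.39, 2.57, 3.14, 3.14].

### API

Orientations are given as a unit quaternion [w, x, y, z].
In Python, from workcell import bot gives the robot as it stands.
- The arm moves only by the shell command python3 -m handwheel 'ROWS' [FORCE]. ROWS is JSON, a list of rows, each a list of 7 numbers: the closure, from 0 (fully open) to 1 (shut), then the shift along the tool's x, y, z in cm, then the turn, a rotation vector about the tool's x, y, z in rad. In form: [[gripper, dx, dy, dz, ax, ay, az], ...]. A call has 1 to 20 rows; each row is the pose to reach, as a shift and turn from the pose commanded when the call began, along the tool's axes at that moment; what a row does not reach only later rows make up. A row lasts 1/10 s, in which the tool goes at most 50 mm and 8.59 degrees, less where a joint would pass 70% of its speed; a pose out of reach is approached as far as the arm can. A call with a gripper value outside its range is refused whole. The fingers move at their own pace and stop on an object; FORCE is the grip in N (left out, the last holds). Time passes only in rows, so rows that repeat a pose let the fingers close. It gives the time, the measured TCP pose, the force, the opening and the grip force at its end, in the units of the state.
- bot.observe(): the state, without advancing time (a new reading comes with each control period).
- bot.read_camera(name): name is "scene" or "top"; returns the picture (384x512x3 uint8, red, green, blue); there is no depth.
- bot.camera_info(name): a dict with "mtx" (3x3 intrinsics, pixels), "R" (3x3) and "t" (3): a world point X has camera coordinates R X + t. Camera axes: x right, y down, z forward; pixel columns grow to the right and rows downward; lengths in m; the calibration is good to about 2 mm. A picture is of the moment at which its call begins. camera_info takes no time and is no camera call.
- bot.finish_job(): hands the job in; it is judged then, once.
Trained networks look in the newest picture that a camera, given by its name, has taken for a name from the list of things; names that differ only in an ending like _2 or _b are one class to them, and where a whole thing is asked for, a point or a joint stands for the part that bears it (a point fixed in the world has none). Each returns a list of dicts, best first, with "score" (0 to 1); they miss things now and then, are a little off and sometimes report something else, mostly with a low value. They report only what shows in the picture. A call takes as long as a camera call. They do not tell look-alikes from the thing itself.
- bot.spot_in(name, camera): "at" ([x, y, z] in m, in world coordinates, good to about 4 mm: the middle of the surface that is visible of it).
The state is a dict: "time_s": time; "qpos": joint angles; "qd": joint speeds; "tau": joint torques, N m; "eef_pos": TCP position; "tcp_rot": TCP orientation; "ft_force": force on the tool from outside, world axes, zero at the start; "wrist_torque": the same for the moment, N m; "finger_gap": opening from 0.0 (shut) to 1.0 (fully open); "grip_force": force on a finger pad.
Only numpy, scipy, OpenCV 4.12 (cv2) and the standard library are available. Lean on these libraries where they do the work, as an engineer would, in place of code of your own. Each camera call takes 0.05 s, during which the arm holds its last target. There are 200 camera calls.

### The job

The round steel spice tin on the hob is made for seven small lidded spice pots, six in a ring round one in the middle; two places in the ring are empty. Take the two small spice pots that stand on the hob by their knobs and lower one into each empty place, without dropping them, so that all seven stand upright on the floor of the tin. Leave the wide spice pot, which does not belong in it, where it stands.

Things in the scene. Friction and masses are not known exactly. Their poses are not given: they have to be found in the camera images.
- tin: Fixed open steel tin, 158 mm wide inside, rim 36 mm high, floor 3 mm thick. Origin: centre of its underside, z up. Ring places every 60 deg, 49 mm from the centre. Empty: at 0 deg (49, 0) mm and 120 deg (-24.5, 42.4) mm in its frame. Five loose pots like pot_a fill the middle and the other 4 places, 5 mm apart; their knobs reach z = 73 mm. Fingers clear these if they close along the ring's tangent.
- pot_a: Small white pot with fixed flat light-wood lid: 44 mm in diameter, tapering to a 34 mm foot; lid top 42 mm above the foot, on it an upright round wooden knob, 16 mm in diameter, 28 mm tall, its top at 70 mm. About 150 g. Origin: centre of the foot's underside, z up. It starts upright on the hob (z = 0); in the tin its origin is at z = 3 mm. Either small pot may go into either empty place.
- pot_b: The second small pot standing on the hob, identical to pot_a. Origin: centre of the foot's underside, z up. In an empty place, the nearest packed knobs stand 49 mm away from its own: towards the tin's centre and towards its neighbours in the ring. Fingers opened to no more than 45 mm clear them in any direction.
- wide_pot: Wide pot of the same make, which does not fit into the tin: 66 mm in diameter, lid top 56 mm, the same knob, 84 mm tall in all. Origin: centre of the foot's underside. Stands on the hob near the small ones; to be left alone.
Things that resemble listed ones, but are neither listed nor needed, are in the scene too. Leave any yellow look-alike of the pot_a alone.

How it is judged:
At the end, for the whole second after the job is handed in: pot_a and pot_b stand one in each empty place of the tin: within 14 mm of its middle along the tin's x and y, foot on the tin's floor (within 6 mm), upright within 0.15 rad, at rest; the tin still carries all seven pots (more than 9.75 N rests on it) ((((x of pot_a in the frame of tin between 0.035 and 0.063 m and y of pot_a in the frame of tin between -0.014 and 0.014 m) and (x of pot_b in the frame of tin between -0.0385 and -0.0105 m and y of pot_b in the frame of tin between 0.0284 and 0.0564 m)) or ((x of pot_a in the frame of tin between -0.0385 and -0.0105 m and y of pot_a in the frame of tin between 0.0284 and 0.0564 m) and (x of pot_b in the frame of tin between 0.035 and 0.063 m and y of pot_b in the frame of tin between -0.014 and 0.014 m))) and z of pot_a in the frame of tin between -0.003 and 0.009 m and angle between each of pot_a, pot_b's own z axis and vertical below 0.15 rad and linear speed of each of pot_a, pot_b below 0.02 m/s and z of pot_b in the frame of tin between -0.003 and 0.009 m and contact force between tin and anything else above 9.75 N); the robot touches nothing.
It fails at once if the wide pot is moved by more than 25 mm (distance of wide_pot from where it was at the start of the episode above 0.025 m).
It fails at once if pot_a is dropped (falls by more than about 35 mm: faster than 0.8 m/s while no finger touches it) (linear speed of pot_a above 0.8 m/s and contact force between the fingers and pot_a below 0.05 N).
It fails at once if pot_b is dropped (falls by more than about 35 mm: faster than 0.8 m/s while no finger touches it) (linear speed of pot_b above 0.8 m/s and contact force between the fingers and pot_b below 0.05 N).
It also fails if it takes over 48 s, if anything falls off the work surface, if the arm or the gripper's body presses on something with over 40 N, if the wrist force passes 120 N, or if a joint passes its speed limit or range.

## Working session

There is one attempt and no reset: what is moved stays moved. The work goes in short steps, Python scripts to look and compute and a shell command to move; the robot and the scene stay as the last step left them, time stands still between calls to the robot, and variables do not carry over. Pictures are saved under pics/ and viewed, at most 10 in all, crops included, and the job is handed in when it is done.

```bash
mkdir -p pics; python3 - <<'E'
from workcell import bot
import cv2,numpy as np
for c in("scene","top"):
    im=bot.read_camera(c); cv2.imwrite(f"pics/{c}0.png",im[:,:,::-1])
    i=bot.camera_info(c); print(c,np.round(i["mtx"],1).tolist(),np.round(i["R"],3).tolist(),np.round(i["t"],3).tolist())
    P=lambda X:(lambda v:(v[:2]/v[2]).round().astype(int).tolist())(np.array(i["mtx"])@(np.array(i["R"])@X+i["t"]))
    for n in("tin","pot_a","wide_pot"):
        for d in bot.spot_in(n,c): print(c,n,np.round(d["at"],3),round(d["score"],2),P(np.array(d["at"])))
s=bot.observe();print(s["time_s"],s["eef_pos"],s["tcp_rot"],s["finger_gap"])
E
```

```text
scene [[498.4, 0.0, 253.6], [0.0, 498.4, 200.8], [0.0, 0.0, 1.0]] [[0.74, -0.673, 0.005], [-0.256, -0.289, -0.923], [0.622, 0.681, -0.386]] [-0.427, 0.167, 0.755]
scene tin [0.562 0.1   0.024] 0.59 [220, 189]
scene pot_a [ 0.444 -0.068  0.038] 0.83 [227, 220]
scene pot_a [ 0.447 -0.202  0.039] 0.71 [276, 244]
scene pot_a [0.443 0.043 0.034] 0.64 [192, 205]
scene wide_pot [ 0.575 -0.122  0.043] 0.79 [293, 209]
top [[493.5, 0.0, 259.3], [0.0, 493.5, 197.6], [0.0, 0.0, 1.0]] [[0.028, -1.0, 0.002], [-0.991, -0.028, -0.132], [0.132, 0.002, -0.991]] [-0.062, 0.512, 0.984]
top tin [0.607 0.126 0.003] 0.82 [180, 154]
top pot_a [ 0.455 -0.195  0.038] 0.85 [331, 228]
top pot_a [0.453 0.051 0.045] 0.82 [210, 225]
top pot_a [ 0.45  -0.057  0.042] 0.77 [263, 228]
0.4 [ 0.20921769 -0.45405124  0.23123394] [-8.06169912e-05  9.76787114e-01  2.14212341e-01 -2.41038455e-05] 0.9997545551884971
```

View pics/scene0.png

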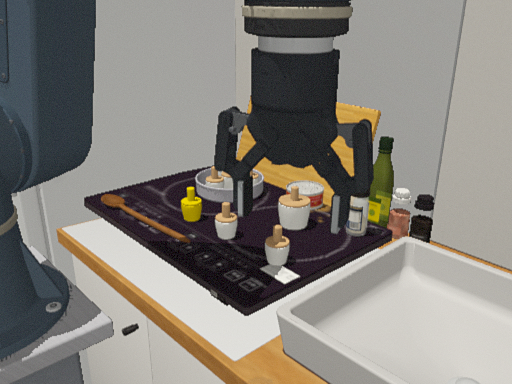

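View pics/top0.png

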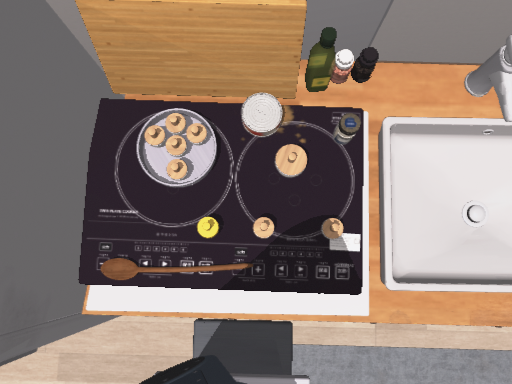

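The top view shows the candidates for pot_a and pot_b: a yellow look-alike (208,227), small pots (263,228) and (332,228), the wide pot (291,160), and the packed pots around (177,147). I choose (263,228) and (332,228), and check them in a crop.

```bash
python3 - <<'E'
import cv2,numpy as np
t=cv2.imread("pics/top0.png");s=cv2.imread("pics/scene0.png")
r=lambda im,x,y,w,h,k:cv2.resize(im[y:y+h,x:x+w],None,fx=k,fy=k,interpolation=cv2.INTER_CUBIC)
a=r(t,130,105,100,90,4) ;b=r(t,240,200,110,50,3.6363637)
b=r(t,240,205,100,45,4)
c=r(s,187,163,100,50,4);d=r(s,207,195,100,85,4)
L=np.vstack([a,b]);R=np.vstack([c,d])
print(L.shape,R.shape)
cv2.imwrite("pics/crop1.png",np.hstack([L,R]))
E
```

```text
(540, 400, 3) (540, 400, 3)
```

View pics/crop1.png

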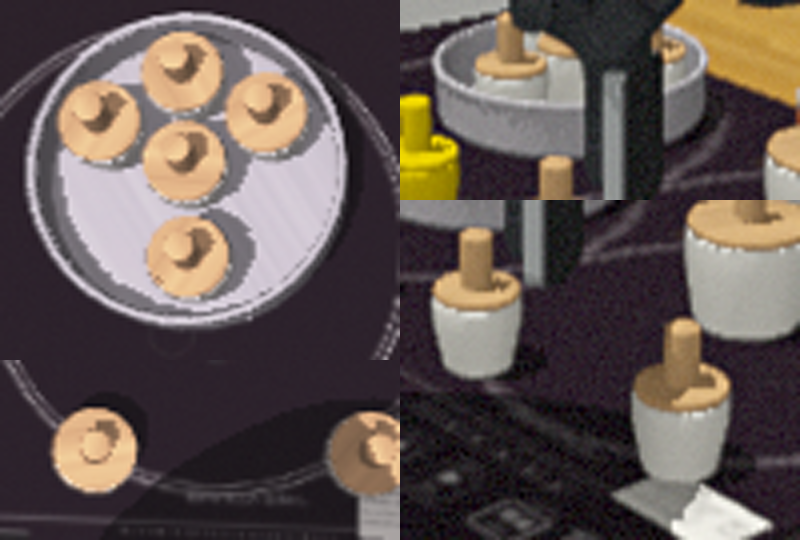

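The crop shows the two small pots with wooden lids: the left one's knob top is at top (264,226) and scene (226,203), the right one's at scene (278,226). The tin rim is centred near top px (177,147), and its two empty places are lower left and lower right.

```bash
cat > h.py <<'E'
from workcell import bot
import cv2,numpy as np
from scipy.optimize import least_squares
C={c:bot.camera_info(c) for c in("scene","top")}
def M(c): i=C[c];return np.array(i["mtx"])@np.c_[i["R"],i["t"]]
def onz(c,p,z):
    m=M(c);H=np.c_[m[:,0],m[:,1],m[:,2]*z+m[:,3]];v=np.linalg.solve(H,[p[0],p[1],1]);return v[:2]/v[2]
def tri(ps,pt):
    X=cv2.triangulatePoints(M("scene"),M("top"),np.float64(ps),np.float64(pt)).ravel();return X[:3]/X[3]
E
python3 - <<'E'
from h import *
im=cv2.imread("pics/top0.png")
h=cv2.cvtColor(im,cv2.COLOR_BGR2HSV)
print("A knob",tri((226.25,203.5),(264,226.2)),"tin pot knob",tri((214.75,167.25),(174,166.9)))
print("A lid",onz("top",(263.7,227.5),.042),"B lid",onz("top",(332.5,227.9),.042),"B knob scene z.07",onz("scene",(278.2,226.5),.07),"A",onz("scene",(226.25,203.5),.07))
L=np.array([onz("top",(130+x/4,105+y/4),.045) for x,y in((182,71),(99,122),(267,112),(184,162),(188,257))])
print(L)
print("rim",onz("top",(130+187/4,105+170/4),.036))
ang=np.radians([0,60,-60,0,180])
def f(p): 
    r=.049*np.array([1,1,1,0,1]);return (np.c_[p[0]+r*np.cos(ang+p[2]),p[1]+r*np.sin(ang+p[2])]-L).ravel()
s=least_squares(f,[.6,.12,0]);print(s.x,s.fun.reshape(-1,2).round(4).tolist())
for k in(120,240):print(k,s.x[:2]+.049*np.array([np.cos(np.radians(k)+s.x[2]),np.sin(np.radians(k)+s.x[2])]), np.degrees(s.x[2])+k)
# lid mask ellipses
m=((h[:,:,0]>5)&(h[:,:,0]<22)&(h[:,:,1]>60)&(h[:,:,2]>60)).astype(np.uint8)
m[:, :]*=1
n,l,st,ce=cv2.connectedComponentsWithStats(m)
for i in range(1,n):
    if 150<st[i,4]<1200: print(st[i],ce[i].round(1))
E
```

```text
A knob [ 0.45183741 -0.05823521  0.06852699] tin pot knob [0.56628661 0.12475096 0.07014706]
A lid [ 0.45105556 -0.05786218] B lid [ 0.45415    -0.19746714] B knob scene z.07 [ 0.45237893 -0.20095657] A [ 0.44976357 -0.06099449]
[[0.66374616 0.13143845]
 [0.63533916 0.17306439]
 [0.64312117 0.08627479]
 [0.61539304 0.12797441]
 [0.56557821 0.12342223]]
rim [0.61330557 0.12779621]
[0.61487083 0.12760398 0.08488505] [[-0.0001, 0.0003], [0.0003, -0.0011], [-0.0002, 0.0011], [-0.0005, -0.0004], [0.0005, 0.0]]
120 [0.58686125 0.16780925] 124.8635551773827
240 [0.59405684 0.08324434] 244.8635551773827
[165 113  21  20 321] [175.1 122.3]
[186 123  21  20 325] [196.  132.6]
[144 125  21  20 332] [154.2 134.7]
[165 135  21  20 327] [175.4 144.7]
[275 144  33  31 796] [291.  158.9]
[167 159  20  20 323] [176.6 168.7]
[253 217  22  21 360] [263.3 226.9]
[322 218  22  21 347] [332.7 227.7]
```

```bash
cat > d.py <<'E'
import sys
from workcell import bot
import numpy as np
from scipy.spatial.transform import Rotation as R
x,y,z,yaw=map(float,sys.argv[1:])
s=bot.observe();q=s["tcp_rot"];r=R.from_quat([q[1],q[2],q[3],q[0]])
g=R.from_matrix(np.c_[[np.cos(np.radians(yaw)),np.sin(np.radians(yaw)),0],[np.sin(np.radians(yaw)),-np.cos(np.radians(yaw)),0],[0,0,-1]])
print("cm",(r.inv().apply(np.array([x,y,z])-s["eef_pos"])*100).round(2),"rot",(r.inv()*g).as_rotvec().round(3),"q",np.round(s["qpos"],2),"t",s["time_s"])
E
python3 d.py .451 -.058 .17 65; python3 d.py .451 -.058 .046 65
```

```text
cm [ 38.53 -25.85   6.13] rot [-0.    -0.    -0.703] q [-1.14  0.21 -0.03  1.32 -0.    1.57] t 0.4
cm [ 38.53 -25.85  18.53] rot [-0.    -0.    -0.703] q [-1.14  0.21 -0.03  1.32 -0.    1.57] t 0.4
```

```bash
python3 -m handwheel '[[0.5,3.85,-2.6,0,0,0,-0.07],[0.5,7.7,-5.2,0.5,0,0,-0.14],[0.5,11.6,-7.8,1.2,0,0,-0.21],[0.5,15.4,-10.3,2,0,0,-0.28],[0.5,19.3,-12.9,3,0,0,-0.35],[0.5,23.1,-15.5,4,0,0,-0.42],[0.5,27,-18.1,5,0,0,-0.5],[0.5,30.8,-20.7,5.6,0,0,-0.57],[0.5,34.7,-23.3,6.1,0,0,-0.64],[0.5,38.5,-25.9,6.1,0,0,-0.703],[0.5,38.53,-25.85,6.1,0,0,-0.703],[0.5,38.53,-25.85,6.1,0,0,-0.703],[0.5,38.53,-25.85,6.1,0,0,-0.703],[0.5,38.53,-25.85,6.1,0,0,-0.703]]' 30; python3 d.py .451 -.058 .048 65; python3 - <<'E'
from workcell import bot
import cv2,numpy as np
s=bot.observe();print(s["finger_gap"])
a=bot.read_camera("scene");b=bot.read_camera("top")
r=lambda im:cv2.resize(im[140:280,130:330],None,fx=2,fy=2)
cv2.imwrite("pics/s1.png",np.vstack([r(a),r(b)])[:,:,::-1])
E
```

```text
time_s: 1.8
eef_pos: [0.4506, -0.059, 0.1704]
tcp_rot: [0.0, 0.844, 0.537, -0.0]
ft_force: [-0.1, 0.2, 0.0]
finger_gap: 0.496
grip_force: 0.0
cm [ 1.100e-01 -1.000e-02  1.224e+01] rot [ 0.     0.    -0.002] q [-0.13  0.14 -0.28  1.15 -0.    1.88] t 1.8
0.49627646223488103
```

View pics/s1.png

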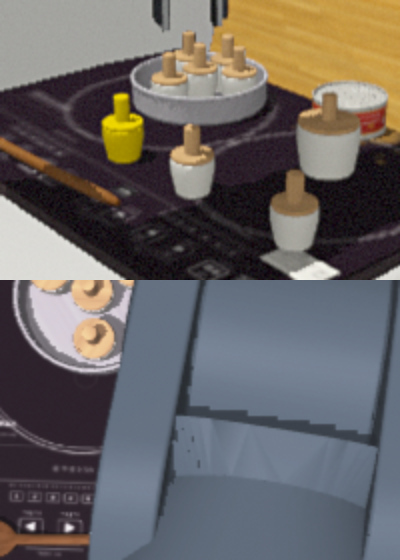

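The scene view shows the fingers at crop x 160 and 218, straddling pot A's knob at x 192. I descend, grip and lift slightly.

```bash
python3 -m handwheel '[[0.5,0.1,0,3,0,0,0],[0.5,0.1,0,6,0,0,0],[0.5,0.1,0,9,0,0,0],[0.5,0.1,0,11,0,0,0],[0.5,0.1,0,12.2,0,0,0],[0.5,0.1,0,12.2,0,0,0],[0.5,0.1,0,12.2,0,0,0],[1,0.1,0,12.2,0,0,0],[1,0.1,0,12.2,0,0,0],[1,0.1,0,12.2,0,0,0],[1,0.1,0,12.2,0,0,0],[1,0.1,0,12.2,0,0,0],[1,0.1,0,12.2,0,0,0],[1,0.1,0,12.2,0,0,0]]' 40 && python3 -m handwheel '[[1,0,0,-0.5,0,0,0],[1,0,0,-1,0,0,0],[1,0,0,-1.5,0,0,0],[1,0,0,-1.5,0,0,0]]'; python3 d.py .594 .083 .18 65
```

```text
time_s: 3.3
eef_pos: [0.452, -0.0573, 0.0492]
tcp_rot: [0.001, 0.843, 0.537, 0.001]
ft_force: [-1.8, -0.8, 8.1]
finger_gap: 0.172
grip_force: 38.9
time_s: 3.7
eef_pos: [0.4519, -0.0572, 0.0642]
tcp_rot: [0.0, 0.843, 0.537, 0.0]
ft_force: [0.5, -0.2, -1.4]
finger_gap: 0.167
grip_force: 39.1
cm [ 18.72   6.97 -11.57] rot [ 0.001 -0.     0.   ] q [-0.13  0.23 -0.46  0.88  0.    1.88] t 3.7
```

```bash
python3 -m handwheel '[[1,0,0,-2,0,0,0],[1,0,0,-4,0,0,0],[1,0,0,-6.5,0,0,0],[1,0,0,-9,0,0,0],[1,1,0.4,-11,0,0,0],[1,3,1.1,-11.6,0,0,0],[1,5.5,2,-11.6,0,0,0],[1,8,3,-11.6,0,0,0],[1,10.5,3.9,-11.6,0,0,0],[1,13,4.8,-11.6,0,0,0],[1,15.5,5.8,-11.6,0,0,0],[1,17.5,6.5,-11.6,0,0,0],[1,18.4,6.85,-11.6,0,0,0],[1,18.7,6.97,-11.6,0,0,0],[1,18.7,6.97,-11.6,0,0,0],[1,18.7,6.97,-11.6,0,0,0]]';python3 d.py .594 .083 .1 65; python3 - <<'E'
from workcell import bot
import cv2,numpy as np
a=bot.read_camera("scene");b=bot.read_camera("top")
cv2.imwrite("pics/s2.png",cv2.resize(a[60:210,150:350],None,fx=4,fy=4)[:,:,::-1]);cv2.imwrite("pics/t2.png",b[:,:,::-1])
E
```

```text
time_s: 5.3
eef_pos: [0.5931, 0.0823, 0.1794]
tcp_rot: [0.0, 0.843, 0.537, -0.0]
ft_force: [-0.7, 0.1, -1.2]
finger_gap: 0.168
grip_force: 39.3
cm [0.11 0.05 7.94] rot [-0.  0. -0.] q [ 0.14  0.43  0.14  1.28 -0.    2.15] t 5.3
```

View pics/s2.png

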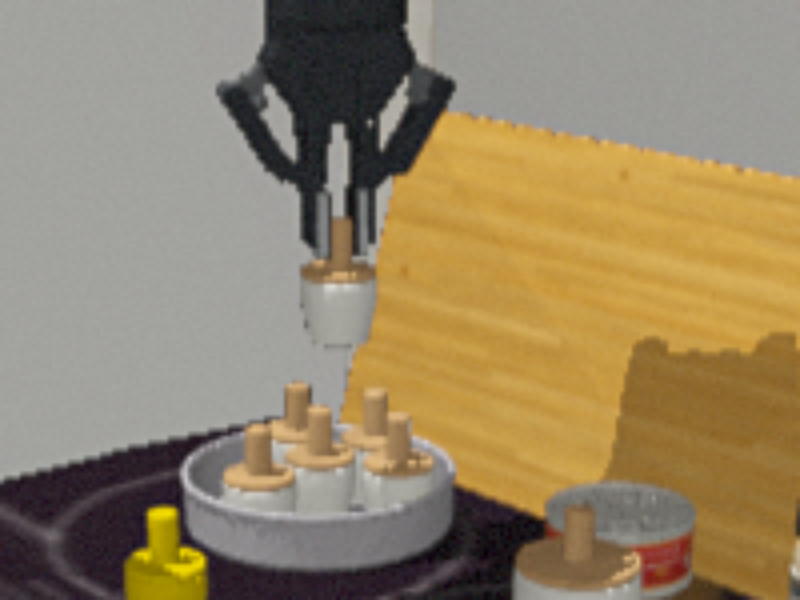

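```bash
python3 - <<'E'
from h import *
p=lambda x,y:(150+x/4,60+y/4)
print("held knob",onz("scene",p(341,219),.1794+.0208),"lid",onz("scene",p(338,270),.1722),"foot",onz("scene",p(341,343),.130))
K=np.array([onz("scene",p(*q),.073) for q in((298,386),(375,393),(319,410),(398,418),(258,428))]);print(K)
E
python3 -c "
import cv2;print()"
```

```text
held knob [0.58743813 0.07243319] lid [0.58462748 0.07205977] foot [0.58650205 0.0722769 ]
[[0.6309249  0.16640993]
 [0.6573949  0.12438673]
 [0.61052792 0.1216053 ]
 [0.63592321 0.07930513]
 [0.56269215 0.11946472]]
```

```bash
python3 -m handwheel '[[1,0.1,0,0,0,0,0],[1,0.13,0,2,0,0,0],[1,0.13,0,4,0,0,0],[1,0.13,0,5.5,0,0,0],[1,0.13,0,6.5,0,0,0],[1,0.13,0,7.5,0,0,0],[1,0.13,0,8.5,0,0,0],[1,0.13,0,9.3,0,0,0],[1,0.13,0,9.3,0,0,0]]'&& python3 -m handwheel '[[1,0,0,0.6,0,0,0],[1,0,0,1.2,0,0,0],[1,0,0,1.8,0,0,0],[1,0,0,2.4,0,0,0],[1,0,0,2.8,0,0,0],[1,0,0,3.1,0,0,0],[1,0,0,3.1,0,0,0]]'; python3 - <<'E'
from workcell import bot
import cv2
a=bot.read_camera("scene")
cv2.imwrite("pics/s3.png",cv2.resize(a[110:210,180:300],None,fx=5,fy=5)[:,:,::-1])
E
```

```text
time_s: 6.3
eef_pos: [0.5936, 0.084, 0.0853]
tcp_rot: [-0.0, 0.843, 0.537, -0.001]
ft_force: [0.4, -0.2, -1.9]
finger_gap: 0.166
grip_force: 39.3
time_s: 7.0
eef_pos: [0.5939, 0.0841, 0.0549]
tcp_rot: [-0.0, 0.843, 0.537, -0.0]
ft_force: [-0.2, -0.1, -1.8]
finger_gap: 0.17
grip_force: 39.3
```

View pics/s3.png

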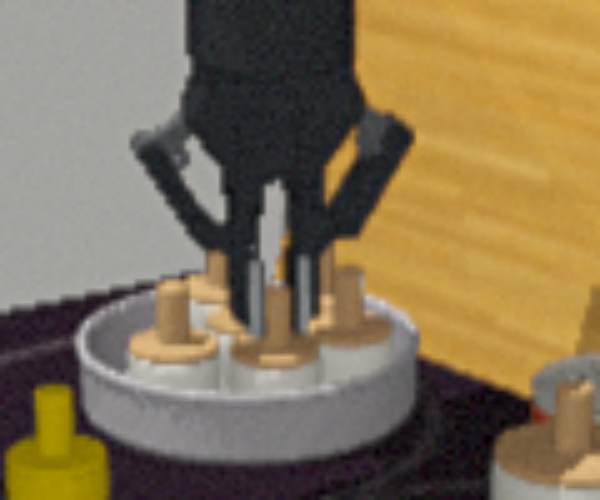

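The pot hangs in its place between its neighbours, with its lid at crop (275,350) and no side force. I set it down, release it and rise.

```bash
python3 -m handwheel '[[1,0,0,0.2,0,0,0],[1,0,0,0.3,0,0,0],[1,0,0,0.35,0,0,0],[1,0,0,0.35,0,0,0]]' && python3 -m handwheel '[[0.7,0,0,0,0,0,0],[0.6,0,0,0,0,0,0],[0.5,0,0,0,0,0,0],[0.5,0,0,0,0,0,0],[0.5,0,0,0,0,0,0],[0.5,0,0,-2,0,0,0],[0.5,0,0,-4,0,0,0],[0.5,0,0,-8,0,0,0],[0.5,0,0,-12.5,0,0,0],[0.5,0,0,-12.5,0,0,0],[0.5,0,0,-12.5,0,0,0]]'; python3 d.py .454 -.198 .17 125;python3 d.py .454 -.198 .17 65
```

```text
time_s: 7.45
eef_pos: [0.5943, 0.0841, 0.0522]
tcp_rot: [0.0, 0.843, 0.537, 0.0]
ft_force: [-1.0, -0.3, 3.9]
finger_gap: 0.165
grip_force: 39.8
time_s: 8.55
eef_pos: [0.5947, 0.0842, 0.1777]
tcp_rot: [0.0, 0.843, 0.537, 0.001]
ft_force: [-0.7, 0.0, -0.5]
finger_gap: 0.503
grip_force: 0.0
cm [-31.52  -0.84   0.73] rot [ 0.002 -0.    -1.047] q [0.14 0.43 0.14 1.27 0.   2.15] t 8.55
cm [-31.52  -0.84   0.73] rot [ 0.002 -0.001  0.   ] q [0.14 0.43 0.14 1.27 0.   2.15] t 8.55
```

```bash
python3 -m handwheel '[[0.5,-2.5,0,0,0,0,-0.09],[0.5,-6,-0.1,0,0,0,-0.18],[0.5,-10,-0.2,0,0,0,-0.3],[0.5,-14,-0.3,0,0,0,-0.42],[0.5,-18,-0.4,0,0,0,-0.54],[0.5,-22,-0.6,0.2,0,0,-0.66],[0.5,-26,-0.7,0.5,0,0,-0.8],[0.5,-29.5,-0.8,0.7,0,0,-0.92],[0.5,-31.5,-0.84,0.7,0,0,-1.047],[0.5,-31.5,-0.84,0.7,0,0,-1.047],[0.5,-31.5,-0.84,0.7,0,0,-1.047],[0.5,-31.5,-0.84,0.7,0,0,-1.047],[0.5,-31.5,-0.84,0.7,0,0,-1.047],[0.5,-31.5,-0.84,0.7,0,0,-1.047]]'; python3 d.py .454 -.198 .049 125;python3 - <<'E'
from workcell import bot
import cv2,numpy as np
a=bot.read_camera("scene");b=bot.read_camera("top")
r=lambda im,x,y:cv2.resize(im[y:y+150,x:x+110],None,fx=3.6,fy=3.6,interpolation=cv2.INTER_CUBIC)
cv2.imwrite("pics/s4.png",np.hstack([r(a,225,125),r(b,120,90)])[:,:,::-1])
E
```

```text
time_s: 9.95
eef_pos: [0.4537, -0.1973, 0.1697]
tcp_rot: [-0.0, 0.462, 0.887, 0.0]
ft_force: [-0.6, 0.7, 0.1]
finger_gap: 0.502
grip_force: 0.0
cm [-0.08 -0.02 12.07] rot [-0. -0.  0.] q [-0.41  0.22 -0.18  1.17  0.    0.55] t 9.95
```

View pics/s4.png

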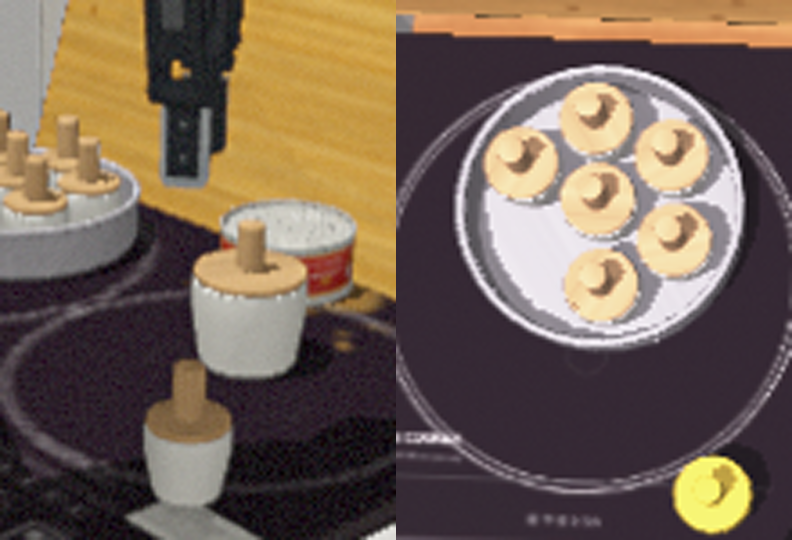

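The first pot stands well in its place (right crop, 675,240). The fingers, at crop x 187, are over pot B's knob at x 189. I go down and grip.

```bash
python3 -m handwheel '[[0.5,-0.08,0,3,0,0,0],[0.5,-0.08,0,6,0,0,0],[0.5,-0.08,0,9,0,0,0],[0.5,-0.08,0,11,0,0,0],[0.5,-0.08,0,12,0,0,0],[0.5,-0.08,0,12,0,0,0],[0.5,-0.08,0,12,0,0,0],[1,-0.08,0,12,0,0,0],[1,-0.08,0,12,0,0,0],[1,-0.08,0,12,0,0,0],[1,-0.08,0,12,0,0,0],[1,-0.08,0,12,0,0,0],[1,-0.08,0,12,0,0,0],[1,-0.08,0,12,0,0,0]]' 40 && python3 -m handwheel '[[1,0,0,-0.5,0,0,0],[1,0,0,-1,0,0,0],[1,0,0,-1.5,0,0,0],[1,0,0,-1.5,0,0,0]]'; python3 d.py .587 .168 .18 125
```

```text
time_s: 11.45
eef_pos: [0.4547, -0.1988, 0.0508]
tcp_rot: [0.001, 0.462, 0.887, 0.0]
ft_force: [-0.1, 0.6, 7.6]
finger_gap: 0.171
grip_force: 38.9
time_s: 11.85
eef_pos: [0.4544, -0.1988, 0.0657]
tcp_rot: [0.001, 0.462, 0.887, 0.0]
ft_force: [0.8, 0.6, -1.2]
finger_gap: 0.167
grip_force: 39.0
cm [ 22.42  31.91 -11.43] rot [0.001 0.001 0.   ] q [-0.41  0.3  -0.36  0.91  0.    0.55] t 11.85
```

```bash
python3 -m handwheel '[[1,0,0,-2,0,0,0],[1,0,0,-4.5,0,0,0],[1,0,0,-7.5,0,0,0],[1,0,0,-10,0,0,0],[1,0.8,1.2,-11.4,0,0,0],[1,2.2,3.2,-11.4,0,0,0],[1,4.2,6,-11.4,0,0,0],[1,6.4,9.1,-11.4,0,0,0],[1,8.6,12.2,-11.4,0,0,0],[1,10.8,15.4,-11.4,0,0,0],[1,13,18.5,-11.4,0,0,0],[1,15.2,21.6,-11.4,0,0,0],[1,17.4,24.8,-11.4,0,0,0],[1,19.4,27.6,-11.4,0,0,0],[1,21,29.9,-11.4,0,0,0],[1,22,31.3,-11.4,0,0,0],[1,22.4,31.9,-11.4,0,0,0],[1,22.4,31.9,-11.4,0,0,0],[1,22.4,31.9,-11.4,0,0,0],[1,22.4,31.9,-11.4,0,0,0]]';python3 d.py .587 .168 .0538 125; python3 - <<'E'
from workcell import bot
import cv2,numpy as np
a=bot.read_camera("scene")
cv2.imwrite("pics/s5.png",cv2.resize(a[60:210,150:350],None,fx=4,fy=4)[:,:,::-1])
E
```

```text
time_s: 13.85
eef_pos: [0.5865, 0.1669, 0.179]
tcp_rot: [0.0, 0.462, 0.887, -0.0]
ft_force: [-0.5, -0.2, -1.1]
finger_gap: 0.166
grip_force: 39.2
cm [ 0.06  0.1  12.52] rot [-0.     0.    -0.001] q [ 0.28  0.46  0.17  1.29 -0.    1.24] t 13.85
```

View pics/s5.png

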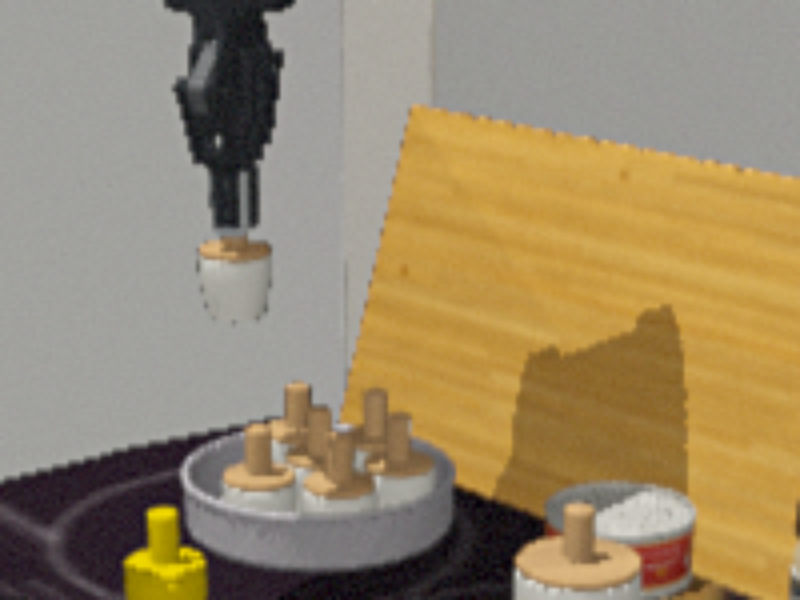

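The pot is held upright at crop (235,280), and the first one stands at (341,485). I check the lateral offset quickly before lowering.

```bash
python3 - <<'E'
from h import *
p=lambda x,y:(150+x/4,60+y/4)
u=np.array([.74,-.673])
l=onz("scene",p(235,250),.179-.0508+.042);f=onz("scene",p(235,320),.179-.0508)
c=onz("scene",p(319,410),.073);a=onz("scene",p(341,433),.073)
print(l,f,c,a,"lat rel centre",(l-c)@u,(f-c)@u,"want",np.array([-.028,.0402])@u,"A",(a-c)@u,"want",np.array([-.0208,-.0444])@u)
E
```

```text
[0.57468474 0.1522793 ] [0.5744765  0.15401669] [0.61052792 0.1216053 ] [0.59309091 0.08080398] lat rel centre -0.047167549751474094 -0.04849091310679619 want -0.0477746 A 0.014555895658471334 want 0.014489200000000004
```

Aligned to within 1 mm. I lower it with a 3 mm pause above the floor, then set it down.

```bash
python3 -m handwheel '[[1,0.06,0.1,0,0,0,0],[1,0.06,0.1,2,0,0,0],[1,0.06,0.1,4,0,0,0],[1,0.06,0.1,5.5,0,0,0],[1,0.06,0.1,6.5,0,0,0],[1,0.06,0.1,7.5,0,0,0],[1,0.06,0.1,8.5,0,0,0],[1,0.06,0.1,9.2,0,0,0],[1,0.06,0.1,9.2,0,0,0]]'&& python3 -m handwheel '[[1,0,0,0.6,0,0,0],[1,0,0,1.2,0,0,0],[1,0,0,1.8,0,0,0],[1,0,0,2.4,0,0,0],[1,0,0,2.8,0,0,0],[1,0,0,3,0,0,0],[1,0,0,3,0,0,0]]' && python3 -m handwheel '[[1,0,0,0.2,0,0,0],[1,0,0,0.3,0,0,0],[1,0,0,0.35,0,0,0],[1,0,0,0.35,0,0,0]]'
```

```text
time_s: 14.8
eef_pos: [0.5867, 0.1689, 0.0859]
tcp_rot: [-0.0, 0.462, 0.887, -0.0]
ft_force: [-0.2, -1.0, -1.0]
finger_gap: 0.162
grip_force: 39.3
time_s: 15.5
eef_pos: [0.5871, 0.169, 0.0566]
tcp_rot: [-0.0, 0.462, 0.887, -0.0]
ft_force: [-0.0, 0.3, -1.5]
finger_gap: 0.165
grip_force: 39.3
time_s: 15.9
eef_pos: [0.5875, 0.1691, 0.0539]
tcp_rot: [0.0, 0.462, 0.887, 0.0]
ft_force: [-0.5, 0.1, 5.1]
finger_gap: 0.17
grip_force: 39.9
```

Contact with the floor shows as 5 N. I release, rise and back away towards the robot.

```bash
python3 -m handwheel '[[0.7,0,0,0,0,0,0],[0.6,0,0,0,0,0,0],[0.5,0,0,0,0,0,0],[0.5,0,0,0,0,0,0],[0.5,0,0,0,0,0,0],[0.5,0,0,-2,0,0,0],[0.5,0,0,-4,0,0,0],[0.5,0,0,-8,0,0,0],[0.5,0,0,-12.5,0,0,0],[0.5,3,-4,-14,0,0,0],[0.5,3,-8,-14,0,0,0],[0.5,-1,-12,-14,0,0,0],[0.5,-6,-15,-14,0,0,0],[0.5,-11,-18,-14,0,0,0],[0.5,-14,-22,-14,0,0,0],[0.5,-17,-26,-14,0,0,0],[0.5,-17,-29,-14,0,0,0],[0.5,-17,-29,-14,0,0,0],[0.5,-17,-29,-14,0,0,0],[0.5,-17,-29,-14,0,0,0]]'; python3 - <<'E'
from workcell import bot
import cv2,numpy as np
a=bot.read_camera("scene");b=bot.read_camera("top")
r=lambda im,x,y:cv2.resize(im[y:y+150,x:x+110],None,fx=3.6,fy=3.6,interpolation=cv2.INTER_CUBIC)
cv2.imwrite("pics/s6.png",np.hstack([r(a,190,125),r(b,120,90)])[:,:,::-1])
E
```

```text
time_s: 17.9
eef_pos: [0.4476, -0.1361, 0.1934]
tcp_rot: [0.0, 0.461, 0.887, 0.0]
ft_force: [0.4, 0.4, 0.8]
finger_gap: 0.5
grip_force: 0.0
```

View pics/s6.png

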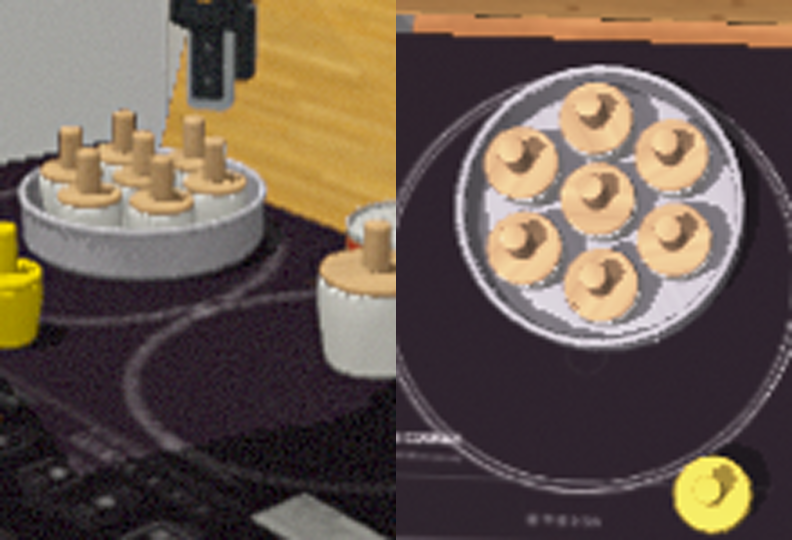

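All seven pots stand upright at even spacing in the tin, the new ones at right-crop (675,240) and (525,247). The arm is clear of everything.

```bash
python3 -c "
from workcell import bot
print(bot.finish_job())"
```

```text
the job is handed in; nothing more can be done
None
```

Both small pots were lowered into the tin's two empty places, and the last pictures show all seven upright and evenly spaced, with the wide pot and the yellow look-alike left alone; I handed the job in at about 18 s, and no verdict was returned.

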